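# Tap three drive bolts, hold the loose one's cover open

## Task

One of the three bolts on the grey drive housing has come loose: tap all three bolt heads down firmly, in turn from the robot's left to its right, and see which one sinks and stays down. Then take the knob of the loose bolt's yellow cover, lift the cover well past half way to upright, and finish while still holding it open, so that a mate can get at the bolt. Leave the other two covers shut and the things around the housing where they are.

Things in the scene. Friction and masses are not known exactly. Their poses are not given: they have to be found in the camera images.
- housing: Grey cast drive housing fixed to the bench: block 150 (x) x 340 (y) x 50 mm high, with shaft stubs at both ends (to 198 mm either side of the middle). Origin: centre of its underside, at z = 0. Its y axis runs along the row of three bolts, +y towards the robot's left; +x points away from the robot; turned up to 0.3 rad about z.
- bolt_a (a joint): Sinking of the steel bolt that is the left one (+100 mm in housing y), upright at housing x = 0; m: 0 at the start, 0.008 fully sunk. The three bolts look alike. A tight bolt gives under 2 mm when pressed; the one loose bolt, which may be any of the three, sinks 8 mm under a push of about 4 N and stays down.
- head_a (a point): Centre of the top of the head of bolt_a, the point to tap: 84 mm above the bench until it sinks. The round steel head, 26 mm in diameter, comes up through a 36 mm hole in its yellow cover and stands 14 mm above the cover's top (6 mm once sunk).
- cover_a (a joint): Opening of the yellow cover round bolt_a, rad: 0 shut, stop at 1.45. A plate 110 (x) x 70 (y) x 4 mm, top 70 mm above the bench when shut, 14 mm skirts below. Hinge axis parallel to housing y, at housing x = +55 mm, 66 mm above the bench; its near, knob edge swings up and away from the robot. Weight and a spring shut it when let go (1 to 2.5 N at the knob).
- knob_a (a point): Centre of the black knob of cover_a: a disc 24 mm in diameter, 16 mm thick, axis along housing y; grip it over its two flat faces, it can pivot between the fingers. It stands on a 10 mm stem at the cover's near edge. Shut: housing x = -45 mm, level with its bolt in y, 96 mm above the bench, 26 mm above the plate, 100 mm nearer the robot and 30 mm higher than the hinge axis.
- bolt_b (a joint): Sinking of the steel bolt that is the middle one, upright at housing x = 0; m: 0 at the start, 0.008 fully sunk. The three bolts look alike. A tight bolt gives under 2 mm when pressed; the one loose bolt, which may be any of the three, sinks 8 mm under a push of about 4 N and stays down.
- head_b (a point): Centre of the top of the head of bolt_b, the point to tap: 84 mm above the bench until it sinks. The round steel head, 26 mm in diameter, comes up through a 36 mm hole in its yellow cover and stands 14 mm above the cover's top (6 mm once sunk).
- cover_b (a joint): Opening of the yellow cover round bolt_b, rad: 0 shut, stop at 1.45. A plate 110 (x) x 70 (y) x 4 mm, top 70 mm above the bench when shut, 14 mm skirts below. Hinge axis parallel to housing y, at housing x = +55 mm, 66 mm above the bench; its near, knob edge swings up and away from the robot. Weight and a spring shut it when let go (1 to 2.5 N at the knob).
- knob_b (a point): Centre of the black knob of cover_b: a disc 24 mm in diameter, 16 mm thick, axis along housing y; grip it over its two flat faces, it can pivot between the fingers. It stands on a 10 mm stem at the cover's near edge. Shut: housing x = -45 mm, level with its bolt in y, 96 mm above the bench, 26 mm above the plate, 100 mm nearer the robot and 30 mm higher than the hinge axis.
- bolt_c (a joint): Sinking of the steel bolt that is the right one (-100 mm in housing y), upright at housing x = 0; m: 0 at the start, 0.008 fully sunk. The three bolts look alike. A tight bolt gives under 2 mm when pressed; the one loose bolt, which may be any of the three, sinks 8 mm under a push of about 4 N and stays down.
- head_c (a point): Centre of the top of the head of bolt_c, the point to tap: 84 mm above the bench until it sinks. The round steel head, 26 mm in diameter, comes up through a 36 mm hole in its yellow cover and stands 14 mm above the cover's top (6 mm once sunk).
- cover_c (a joint): Opening of the yellow cover round bolt_c, rad: 0 shut, stop at 1.45. A plate 110 (x) x 70 (y) x 4 mm, top 70 mm above the bench when shut, 14 mm skirts below. Hinge axis parallel to housing y, at housing x = +55 mm, 66 mm above the bench; its near, knob edge swings up and away from the robot. Weight and a spring shut it when let go (1 to 2.5 N at the knob).
- knob_c (a point): Centre of the black knob of cover_c: a disc 24 mm in diameter, 16 mm thick, axis along housing y; grip it over its two flat faces, it can pivot between the fingers. It stands on a 10 mm stem at the cover's near edge. Shut: housing x = -45 mm, level with its bolt in y, 96 mm above the bench, 26 mm above the plate, 100 mm nearer the robot and 30 mm higher than the hinge axis.
- angle_plate: Bystander: small steel angle plate 70 x 70 x 80 mm high, standing right of the housing. Origin: centre of its underside.
- oil_can: Bystander: upright can 54 mm in diameter, 120 mm tall, left of the housing. Origin: centre of its underside.
- wrench: Bystander: wrench lying on the bench left of the housing. Origin: underside, near its middle.
- tape_roll: Bystander: red roll of tape 70 mm in diameter, 24 mm high, lying right of the housing. Origin: centre of its underside.

How it is judged:
On the way, in this order (a step that is already met when the one before it is completed fails the run):
1. the left bolt is tapped by the fingers (more than 1.5 N) (contact force between the fingers and bolt_a above 1.5 N), for 0.02 s.
2. the middle bolt is tapped by the fingers (more than 1.5 N) (contact force between the fingers and bolt_b above 1.5 N), for 0.02 s.
3. the right bolt is tapped by the fingers (more than 1.5 N) (contact force between the fingers and bolt_c above 1.5 N), for 0.02 s.
4. the loose bolt, sunk more than 5 mm, has its cover lifted beyond 0.75 rad by the fingers (((value of joint bolt_a above 0.005 m and value of joint cover_a above 0.75 rad and contact force between the fingers and cover_a above 0.4 N) or (value of joint bolt_b above 0.005 m and value of joint cover_b above 0.75 rad and contact force between the fingers and cover_b above 0.4 N) or (value of joint bolt_c above 0.005 m and value of joint cover_c above 0.75 rad and contact force between the fingers and cover_c above 0.4 N))), for 0.2 s.
At the end, for the whole second after the job is handed in: The loose bolt is sunk by more than 5 mm, its cover is open more than 0.75 rad, still (under 0.15 rad/s) and held by the fingers with more than 0.4 N; the other two covers are open less than 0.1 rad; the four bystanders are within 30 mm of where they began (((value of joint bolt_a above 0.005 m and value of joint cover_a above 0.75 rad and contact force between the fingers and cover_a above 0.4 N and velocity of joint cover_a between -0.15 and 0.15 rad/s and value of joint each of cover_b, cover_c below 0.1 rad) or (value of joint bolt_b above 0.005 m and value of joint cover_b above 0.75 rad and contact force between the fingers and cover_b above 0.4 N and velocity of joint cover_b between -0.15 and 0.15 rad/s and value of joint each of cover_a, cover_c below 0.1 rad) or (value of joint bolt_c above 0.005 m and value of joint cover_c above 0.75 rad and contact force between the fingers and cover_c above 0.4 N and velocity of joint cover_c between -0.15 and 0.15 rad/s and value of joint each of cover_a, cover_b below 0.1 rad)) and distance of each of angle_plate, oil_can, wrench, tape_roll from where it was at the start of the episode below 0.03 m); the arm keeps its last pose, push and grip.
It fails at once if a cover is lifted beyond 0.3 rad though its bolt has not sunk ((value of joint cover_a above 0.3 rad and value of joint bolt_a below 0.004 m) or (value of joint cover_b above 0.3 rad and value of joint bolt_b below 0.004 m) or (value of joint cover_c above 0.3 rad and value of joint bolt_c below 0.004 m)).
It fails at once if a bystander is moved by more than 30 mm (distance of any of angle_plate, oil_can, wrench, tape_roll from where it was at the start of the episode above 0.03 m).
It also fails if it takes over 48 s, if anything falls off the work surface, if the arm or the gripper's body presses on something with over 40 N, if the wrist force passes 120 N, or if a joint passes its speed limit or range.

## Robot

A 7-joint arm with a two-finger parallel gripper is mounted at the origin on the work surface. World frame = base frame: x ahead of the robot, y to its left, z up, the work surface at z = 0. Lengths are in m, angles in rad, forces in N, time in s.
With the tool pointing down it reaches from about 0.35 to 0.9 m from the base axis. Payload 8.1 kg.
Tool frame: the origin (TCP) lies at the centre of the arm's flange, where the gripper is bolted on; the fingertips stand 178 mm ahead of it and the grasp point (between the pads) lies 159 mm ahead of it; z points along the fingers, y is the line along which they close (so a half turn about z gives the same grasp; the last joint's range is limited). The gripper opens to 92 mm and grips with 3 to 60 N. Pads are 19 mm wide; open, the fingers measure 130 mm over their backs; the gripper's body (75 mm by 190 mm) begins 47 mm behind the grasp point.
Start: joints at [1.111, 0.434, 0.025, 1.573, -0.012, 1.134, -0.075], TCP at [0.218, -0.586, 0.405] pointing down, gripper open.
Joint ranges: [-2.62, 2.62], [-0.44, 2.09], [-1.27, 1.32], [0.08, 2.57], [-1.32, 4.46], [0.12, 2], [-2.74, 2.74]. Speed limits (rad/s): [2.22, 2.22, 3.01, 3.01, 3.14, 3.14, 3.14].

## Interface

Orientations are given as a rotation vector (axis times angle).
In Python, from cell import arm gives the robot as it stands. The module is installed in compiled form; this text tells all that it offers.
- The arm moves only by the shell command python3 -m inch 'ROWS' [FORCE]. ROWS is text: rows parted by semicolons, each of 5 numbers parted by spaces: the shift along the tool's x, y, z in m, then the turn about the tool's z in rad, then the finger opening in m, from 0 to 0.0918. In form: x y z roll fingers; .... A call has 1 to 5 rows; each row is the pose to reach, as a shift and turn from the pose commanded when the call began, along the tool's axes at that moment; what a row does not reach only later rows make up. A row lasts 1/10 s, in which the tool goes at most 50 mm and 8.59 degrees, less where a joint would pass 70% of its speed; a pose out of reach is approached as far as the arm can. A call with a gripper value outside its range is refused whole. The fingers move at their own pace and stop on an object; FORCE is the grip in N (left out, the last holds). Time passes only in rows, so rows that repeat a pose let the fingers close. It gives the time, the measured TCP pose, the force, the opening and the grip force at its end, in the units of the state.
- arm.observe(): the state, without advancing time (a new reading comes with each control period).
- arm.get_image(name): name is "scene" or "top"; returns the picture (420x560x3 uint8, red, green, blue); there is no depth.
- arm.get_calibration(name): a dict with "intrinsics" (3x3 intrinsics, pixels), "pose" (4x4, takes a point from camera to world coordinates). Camera axes: x right, y up, looking along -z (the intrinsics and any distortion apply to the point x, -y, -z); pixel columns grow to the right and rows downward; lengths in m; the calibration is good to about 2 mm. A picture is of the moment at which its call begins. get_calibration takes no time and is no camera call.
- arm.sign_off(): hands the job in; it is judged then, once.
Trained networks look in the newest picture that a camera, given by its name, has taken for a name from the list of things; names that differ only in an ending like _2 or _b are one class to them, and where a whole thing is asked for, a point or a joint stands for the part that bears it (a point fixed in the world has none). Each returns a list of dicts, best first, with "conf" (0 to 1); they miss things now and then, are a little off and sometimes report something else, mostly with a low value. They report only what shows in the picture. A call takes as long as a camera call.
- arm.look_for(camera, query): "point" ([row, column] in pixels, amid what is visible of it).
- arm.silhouettes(camera, query): "region" (420x560 bool, what is visible of it) and "point" ([row, column] in pixels, amid what is visible of it).
- arm.place_of(camera, query): "point" ([row, column] in pixels: a listed point, or the origin of a listed thing).
The state is a dict: "clock": time; "joints": joint angles; "dq": joint speeds; "joint_efforts": joint torques, N m; "position": TCP position; "ee_rot": TCP orientation; "force": force on the tool from outside, world axes, zero at the start; "ft_torque": the same for the moment, N m; "width": opening from 0.0 (shut) to 1.0 (fully open); "gripper_force": force on a finger pad.
Only numpy, scipy, OpenCV 4.12 (cv2) and the standard library are available. Lean on these libraries where they do the work, as an engineer would, in place of code of your own. Each camera call takes 0.05 s, during which the arm holds its last target. There are 200 camera calls.

## Working session

There is one attempt and no reset: what is moved stays moved. The work goes in short steps, Python scripts to look and compute and a shell command to move; the robot and the scene stay as the last step left them, time stands still between calls to the robot, and variables do not carry over. Pictures are saved under pics/ and viewed, at most 10 in all, crops included, and the job is handed in when it is done.

```bash
mkdir -p pics; cat > h.py <<'E'
import numpy as np, cv2
from cell import arm
from scipy.spatial.transform import Rotation as R
def ray(cam,pt):
    c=arm.get_calibration(cam);K=np.array(c["intrinsics"]);P=np.array(c["pose"])
    d=np.linalg.inv(K)@[pt[1],pt[0],1]; d=np.array([d[0],-d[1],-d[2]])
    return P[:3,3],P[:3,:3]@d
def atz(cam,pt,z):
    o,d=ray(cam,pt); return (o+d*(z-o[2])/d[2]).round(4)
def save(cam,n):
    cv2.imwrite(f"pics/{n}.png",cv2.cvtColor(arm.get_image(cam),cv2.COLOR_RGB2BGR))
E
python3 - <<'E'
from h import *
for c in("top","scene"):
    save(c,c+"0")
    print(c,np.array(arm.get_calibration(c)["pose"]).round(2)[:3,3],arm.get_calibration(c).keys())
    for q,z in(("head_a",.084),("knob_a",.096),("housing",0),("oil_can",0),("wrench",0),("angle_plate",0),("tape_roll",0)):
        for r in arm.place_of(c,q)[:4]: print(q,np.round(r["point"]),round(r["conf"],2),atz(c,r["point"],z))
s=arm.observe();print(s["clock"],s["position"],s["ee_rot"],s["force"])
print(R.from_rotvec(s["ee_rot"]).as_matrix().round(3))
E
```

```text
top [ 0.51 -0.01  0.88] dict_keys(['intrinsics', 'pose'])
head_a [233. 259.] 0.59 [0.5265 0.0443 0.084 ]
head_a [244. 309.] 0.53 [ 0.5069 -0.0585  0.084 ]
head_a [224. 212.] 0.48 [0.5427 0.1425 0.084 ]
head_a [230. 381.] 0.48 [ 0.5386 -0.2047  0.084 ]
knob_a [248. 207.] 0.94 [0.4939 0.1502 0.096 ]
knob_a [256. 255.] 0.77 [0.4802 0.0508 0.096 ]
knob_a [262. 304.] 0.57 [ 0.4694 -0.0485  0.096 ]
housing [232. 264.] 0.58 [0.5298 0.0396 0.    ]
oil_can [180. 144.] 0.56 [0.6456 0.3223 0.    ]
wrench [238. 140.] 0.59 [0.511 0.325 0.   ]
wrench [256. 258.] 0.15 [0.4764 0.0506 0.    ]
angle_plate [230. 379.] 0.57 [ 0.5407 -0.2215  0.    ]
tape_roll [289. 382.] 0.89 [ 0.4084 -0.2283  0.    ]
scene [1.14 0.   0.66] dict_keys(['intrinsics', 'pose'])
head_a [194. 291.] 0.61 [0.5204 0.0391 0.084 ]
head_a [197. 344.] 0.51 [0.5301 0.1495 0.084 ]
head_a [192. 245.] 0.49 [ 0.5118 -0.057   0.084 ]
knob_a [176. 296.] 0.83 [0.4767 0.0515 0.096 ]
knob_a [172. 249.] 0.73 [ 0.4618 -0.0499  0.096 ]
knob_a [181. 343.] 0.67 [0.4938 0.149  0.096 ]
knob_a [228. 173.] 0.45 [ 0.6251 -0.185   0.096 ]
housing [223. 291.] 0.62 [0.5239 0.0405 0.    ]
oil_can [271. 432.] 0.57 [0.6608 0.3182 0.    ]
wrench [220. 421.] 0.79 [0.5185 0.3324 0.    ]
wrench [172. 252.] 0.49 [ 0.3447 -0.0525  0.    ]
angle_plate [229. 172.] 0.61 [ 0.539  -0.2192  0.    ]
tape_roll [191. 178.] 0.69 [ 0.4157 -0.2253  0.    ]
tape_roll [179. 297.] 0.25 [0.3751 0.0609 0.    ]
0.8 [ 0.21827285 -0.58565436  0.40478188] [3.09165505e+00 5.57298470e-01 4.43010603e-05] [ 1.1845775  -0.24576929  0.10599651]
[[ 0.937  0.349  0.   ]
 [ 0.349 -0.937 -0.   ]
 [ 0.     0.    -1.   ]]
```

View pics/top0.png

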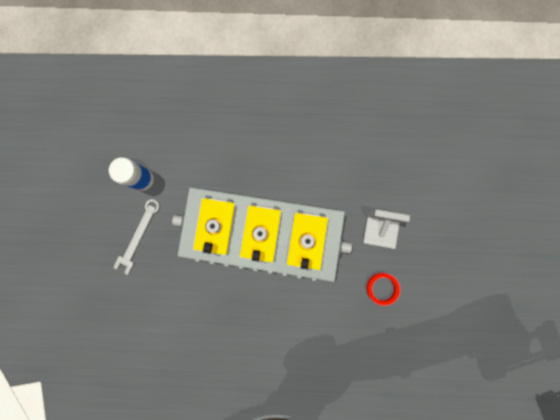

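```bash
cat >> h.py <<'E'
C=np.array([.523,.0437]);Y=-.142
hx=np.array([np.cos(Y),np.sin(Y)]);hy=np.array([-np.sin(Y),np.cos(Y)])
def togo(x,y,ztip):
    "shift in tool axes to bring fingertips to housing x,y at height ztip"
    s=arm.observe();M=R.from_rotvec(s["ee_rot"]).as_matrix();p=C+x*hx+y*hy
    g=np.array([*p,ztip])-(s["position"]+.178*M[:,2])
    print("t",round(s["clock"],2),"go",(M.T@g).round(4),"yawerr",round(np.arctan2(M[1,0],M[0,0])-Y,4),"F",s["force"].round(2),"z",M[:,2].round(3),"w",s["width"])
E
python3 -m inch '0.0347 -0.0359 0 0.1 0; 0.0694 -0.0718 0 0.2 0; 0.104 -0.1077 0 0.3 0; 0.139 -0.1436 0 0.4 0; 0.1735 -0.1795 0 0.497 0' 20
python3 -c "from h import *
togo(0,.1,.15)"
```

```text
clock: 1.3
position: [0.3186, -0.355, 0.4049]
ee_rot: [3.133, -0.227, 0.001]
force: [0.8, 0.3, 0.3]
width: 0.619
gripper_force: 0.0
t 1.3 go [ 0.1444 -0.524   0.0768] yawerr -0.0024 F [0.79 0.26 0.27] z [ 0.001 -0.    -1.   ] w 0.6186279800574396
```

The top picture agrees with the networks: heads near (row 226, col 213), (234, 260) and (241, 307), with the black knobs just below them.

```bash
python3 -m inch '0.013 -0.048 0 0 0; 0.026 -0.096 0 0 0; 0.039 -0.144 0 0 0; 0.052 -0.19 0 0 0; 0.065 -0.236 0 0 0' 20
python3 -m inch '0.016 -0.048 0 0 0; 0.032 -0.096 0 0 0; 0.048 -0.144 0 0 0; 0.064 -0.19 0 0 0; 0.079 -0.236 0 0 0' 20
python3 -m inch '0 -0.04 0 0 0; 0 -0.052 0.03 0 0; 0 -0.052 0.077 0 0; 0 -0.052 0.077 0 0; 0 -0.052 0.077 0 0' 20
python3 -c "from h import *
togo(0,.1,.084)
save('top','a')"
```

```text
clock: 1.8
position: [0.4159, -0.1304, 0.4052]
ee_rot: [3.133, -0.22, 0.002]
force: [0.9, 0.3, 0.3]
width: 0.18
gripper_force: 0.0
clock: 2.3
position: [0.5274, 0.0923, 0.405]
ee_rot: [-3.134, 0.221, -0.001]
force: [0.6, -0.9, 0.0]
width: 0.005
gripper_force: 0.0
clock: 2.8
position: [0.534, 0.1415, 0.328]
ee_rot: [3.133, -0.221, -0.003]
force: [0.1, -0.2, -0.1]
width: 0.005
gripper_force: 0.0
t 2.8 go [ 0.0033 -0.0019  0.066 ] yawerr 0.0014 F [ 0.11 -0.2  -0.13] z [-0.002 -0.001 -1.   ] w 0.005333694588594671
```

View pics/a.png

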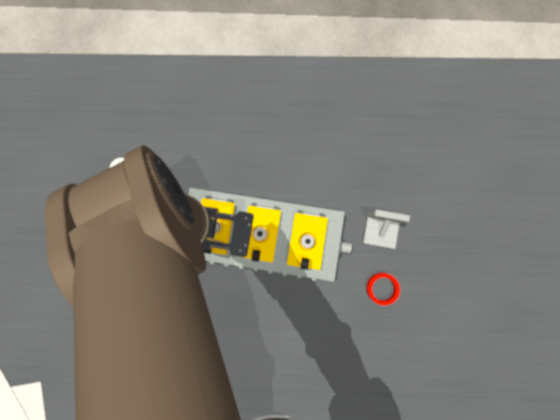

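The arm hides head a, and the gripper is over the left cover as intended. I'll go down in small steps and watch the force.

```bash
python3 -m inch '0.003 -0.002 0.03 0 0; 0.003 -0.002 0.06 0 0; 0.003 -0.002 0.06 0 0; 0.003 -0.002 0.064 0 0; 0.003 -0.002 0.064 0 0'
python3 -m inch '0 0 0.002 0 0; 0 0 0.002 0 0;0 0 0.004 0 0; 0 0 0.004 0 0'
python3 -c "from h import *
togo(0,.1,.084)"
```

```text
clock: 3.35
position: [0.538, 0.1435, 0.2656]
ee_rot: [-3.133, 0.221, -0.004]
force: [-0.4, -0.2, -0.5]
width: 0.006
gripper_force: 0.0
clock: 3.75
position: [0.5376, 0.1435, 0.2601]
ee_rot: [-3.134, 0.22, -0.002]
force: [1.6, 0.1, 3.2]
width: 0.007
gripper_force: 1.1
t 3.75 go [-0.0005  0.0009 -0.0019] yawerr 0.0017 F [1.57 0.07 3.2 ] z [ 0.001  0.    -1.   ] w 0.006678035863798756
```

```bash
python3 -m inch '0 0 0.002 0 0; 0 0 0.002 0 0'
python3 -m inch '0 0 0.002 0 0; 0 0 0.002 0 0'
python3 -m inch '0 0 0.002 0 0; 0 0 0.002 0 0'
```

```text
clock: 3.95
position: [0.5375, 0.1434, 0.2577]
ee_rot: [-3.134, 0.22, -0.001]
force: [0.6, 0.5, 1.7]
width: 0.004
gripper_force: 0.7
clock: 4.15
position: [0.5373, 0.1434, 0.2555]
ee_rot: [3.134, -0.22, -0.0]
force: [1.5, -0.3, -0.0]
width: 0.004
gripper_force: 0.5
clock: 4.35
position: [0.5373, 0.1435, 0.2542]
ee_rot: [3.134, -0.22, 0.0]
force: [-1.0, -1.2, 9.4]
width: 0.007
gripper_force: 4.9
```

Bolt a went down about 8 mm (tip at 76 mm, then a firm stop), so it looks like the loose one. Now the middle bolt.

```bash
python3 -m inch '0 0 -0.045 0 0; 0 0.045 -0.05 0 0; 0 0.095 -0.05 0 0; 0 0.1 -0.045 0 0; 0 0.1 -0.03 0 0'
python3 -c "from h import *
togo(0,0,.084)"
```

```text
clock: 4.85
position: [0.5232, 0.0418, 0.2841]
ee_rot: [3.132, -0.227, 0.002]
force: [1.0, 0.2, -0.2]
width: 0.005
gripper_force: 0.0
t 4.85 go [-0.0008 -0.0021  0.0221] yawerr -0.0029 F [ 1.05  0.16 -0.22] z [ 0.001 -0.001 -1.   ] w 0.004877695543494712
```

```bash
python3 -m inch '0 -0.002 0.018 0 0; 0 -0.002 0.02 0 0; 0 -0.002 0.022 0 0; 0 -0.002 0.024 0 0; 0 -0.002 0.024 0 0'
python3 -m inch '0 0 0.002 0 0; 0 0 0.002 0 0'
python3 -m inch '0 0 0.001 0 0; 0 0 0.002 0 0'
```

```text
clock: 5.35
position: [0.523, 0.0465, 0.2613]
ee_rot: [3.133, -0.22, -0.001]
force: [-7.8, -1.2, 17.2]
width: 0.005
gripper_force: 8.7
clock: 5.55
position: [0.523, 0.0467, 0.261]
ee_rot: [3.133, -0.22, 0.001]
force: [-14.9, -2.2, 39.3]
width: 0.003
gripper_force: 19.7
clock: 5.75
position: [0.5231, 0.0468, 0.2606]
ee_rot: [3.132, -0.22, 0.002]
force: [-24.6, -4.3, 72.4]
width: 0.005
gripper_force: 35.9
```

Bolt b is tight: 72 N for under 1 mm. Lift off and go to the right one.

```bash
python3 -m inch '0 0 -0.045 0 0; 0 0.045 -0.05 0 0; 0 0.095 -0.05 0 0; 0 0.1 -0.045 0 0; 0 0.1 -0.03 0 0'
python3 -c "from h import *
togo(0,-.1,.084)"
```

```text
clock: 6.25
position: [0.5099, -0.0551, 0.2872]
ee_rot: [3.132, -0.227, 0.005]
force: [0.0, 1.5, 0.1]
width: 0.01
gripper_force: 0.0
t 6.25 go [-0.0016  0.0001  0.0252] yawerr -0.0029 F [0.02 1.47 0.05] z [ 0.003 -0.001 -1.   ] w 0.010031862102473053
```

```bash
python3 -m inch '-0.001 0 0.018 0 0; -0.001 0 0.02 0 0; -0.001 0 0.022 0 0; -0.001 0 0.025 0 0; -0.001 0 0.025 0 0'
python3 -m inch '0 0 0.002 0 0; 0 0 0.002 0 0'
```

```text
clock: 6.75
position: [0.509, -0.0523, 0.2616]
ee_rot: [3.134, -0.22, 0.002]
force: [-0.4, 0.1, 1.6]
width: 0.007
gripper_force: 0.6
clock: 6.95
position: [0.509, -0.0521, 0.2612]
ee_rot: [3.133, -0.22, 0.003]
force: [-7.1, 1.0, 25.5]
width: 0.006
gripper_force: 12.8
```

Bolt c is tight as well. Back off, re-measure knob a while it's in clear view, and go over it.

```bash
python3 -m inch '0 0 -0.045 0 0.045; -0.02 0 -0.07 0 0.045; -0.046 -0.03 -0.07 0 0.045; -0.046 -0.04 -0.07 0 0.045; -0.046 -0.04 -0.07 0 0.045'
python3 -c "from h import *
for c in('top','scene'):
    arm.get_image(c)
    for r in arm.place_of(c,'knob_a')[:3]: print(c,round(r['conf'],2),atz(c,r['point'],.096))
print(C-.045*hx+.1*hy)
togo(-.045,.1,.14)"
```

```text
clock: 7.45
position: [0.4687, -0.0048, 0.3295]
ee_rot: [-3.134, 0.215, -0.003]
force: [0.7, -0.3, -0.6]
width: 0.388
gripper_force: 0.0
top 0.75 [0.4954 0.15   0.096 ]
scene 0.85 [0.474  0.0535 0.096 ]
scene 0.6 [ 0.4611 -0.0521  0.096 ]
scene 0.56 [0.4912 0.1474 0.096 ]
[0.49260525 0.14906204]
t 7.65 go [ 0.0013 -0.1583  0.0104] yawerr 0.0006 F [-0.67 -0.04 -0.54] z [-0. -0. -1.] w 0.4856087967088739
```

```bash
python3 -m inch '0.001 -0.045 0 0 0.045; 0.001 -0.09 0 0 0.045; 0.001 -0.135 0 0 0.045; 0.001 -0.158 0.01 0 0.045; 0.001 -0.158 0.01 0 0.045'
python3 -m inch '0 0 0 0 0.045; 0 0 0.02 0 0.045'
python3 -c "from h import *
togo(-.045,.1,.079)
save('scene','k')"
```

```text
clock: 8.15
position: [0.4919, 0.1529, 0.3176]
ee_rot: [-3.133, 0.213, 0.002]
force: [0.4, 0.3, 0.0]
width: 0.491
gripper_force: 0.0
clock: 8.35
position: [0.4931, 0.1485, 0.3002]
ee_rot: [-3.133, 0.224, -0.006]
force: [1.1, -0.2, 0.0]
width: 0.49
gripper_force: 0.0
t 8.35 go [-0.0013 -0.0004  0.0432] yawerr -0.0008 F [ 1.08 -0.19  0.03] z [ 0.004  0.    -1.   ] w 0.49020092657657177
```

View pics/k.png

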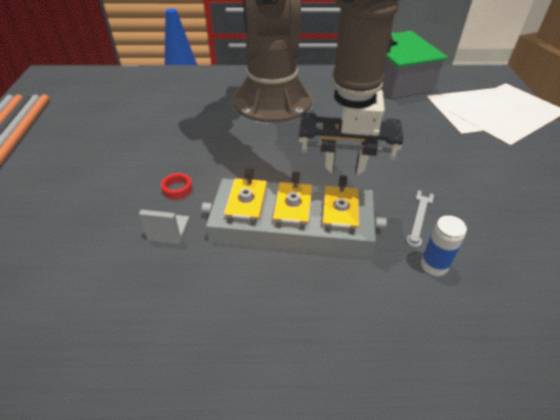

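The fingers at about (165, 347) straddle the knob of cover a at (182, 343). That bolt head sits lower than the other two. Go down and grip.

```bash
python3 -m inch '0 0 0.02 0 0.045; 0 0 0.04 0 0.045; 0 0 0.043 0 0.045; 0 0 0.043 0 0.01; 0 0 0.043 0 0.01' 25
python3 -m inch '0 0 0 0 0.01; 0 0 0 0 0.01; 0 0 0 0 0.01'
python3 -c "from h import *
togo(-.045,.1,.079)"
```

```text
clock: 8.9
position: [0.4922, 0.1494, 0.2566]
ee_rot: [-3.134, 0.222, -0.002]
force: [0.5, 0.7, 0.3]
width: 0.364
gripper_force: 0.0
clock: 9.2
position: [0.4919, 0.1491, 0.2562]
ee_rot: [3.133, -0.221, 0.001]
force: [0.3, -4.5, 3.0]
width: 0.174
gripper_force: 25.0
t 9.2 go [ 0.0006 -0.0002 -0.0008] yawerr 0.0013 F [ 0.28 -4.49  2.97] z [ 0.    -0.001 -1.   ] w 0.17406923303873661
```

Holding the knob (16 mm opening, 25 N). Lift along the hinge arc.

```bash
python3 -m inch '0.0035 0 -0.01 0 0.01; 0.008 0 -0.019 0 0.01; 0.013 0 -0.028 0 0.01; 0.0195 0 -0.0365 0 0.01; 0.0195 0 -0.0365 0 0.01'
python3 -c "from h import *
togo(-.045+.0195,.1,.079+.0365)"
```

```text
clock: 9.7
position: [0.5113, 0.1465, 0.2935]
ee_rot: [3.133, -0.221, -0.001]
force: [-4.5, -5.5, 1.0]
width: 0.173
gripper_force: 25.0
t 9.7 go [ 0.0008 -0.0001 -0.    ] yawerr 0.0009 F [-4.51 -5.52  1.  ] z [-0.001 -0.001 -1.   ] w 0.17303187824373345
```

```bash
python3 -m inch '0.007 0 -0.008 0 0.01; 0.015 0 -0.0145 0 0.01; 0.0235 0 -0.021 0 0.01; 0.0325 0 -0.026 0 0.01; 0.042 0 -0.0305 0 0.01'
python3 -m inch '0.010 0 -0.0035 0 0.01; 0.020 0 -0.006 0 0.01; 0.020 0 -0.006 0 0.01; 0.020 0 -0.006 0 0.01; 0.020 0 -0.006 0 0.01'
python3 -c "from h import *
togo(-.045+.0814,.1,.079+.0727)
save('scene','l')"
```

```text
clock: 10.2
position: [0.5525, 0.1409, 0.3237]
ee_rot: [3.133, -0.22, -0.003]
force: [-4.9, -4.8, -0.9]
width: 0.176
gripper_force: 25.0
clock: 10.7
position: [0.5731, 0.138, 0.3301]
ee_rot: [3.134, -0.221, 0.003]
force: [-3.6, -6.7, 3.6]
width: 0.171
gripper_force: 25.0
t 10.7 go [-0.0002  0.0004  0.0004] yawerr 0.0012 F [-3.61 -6.67  3.62] z [ 0.002 -0.    -1.   ] w 0.17074253729581834
```

View pics/l.png

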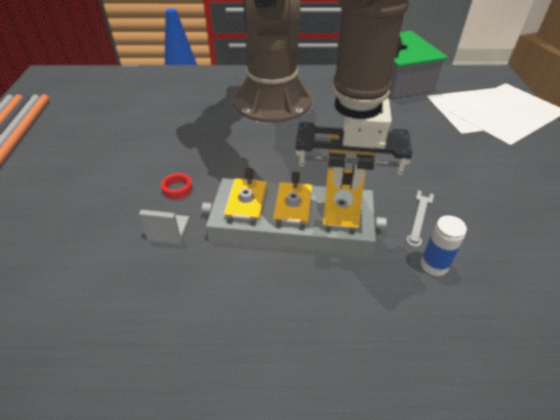

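The left cover stands open at about (195, 345) with its knob between the fingers. The other two are shut and the bystanders haven't moved. Let it settle, then hand in.

```bash
python3 -m inch '0 0 0 0 0.01; 0 0 0 0 0.01; 0 0 0 0 0.01; 0 0 0 0 0.01; 0 0 0 0 0.01'
python3 -c "from cell import arm
print(arm.sign_off())"
```

```text
clock: 11.25
position: [0.5731, 0.138, 0.33]
ee_rot: [3.134, -0.221, 0.003]
force: [-1.4, -5.4, 3.5]
width: 0.167
gripper_force: 25.0
the job is handed in; nothing more can be done
None
```

I tapped all three bolts from left to right: the left one (bolt_a) is loose and sank about 8 mm, and I handed the job in at about 11 s with its cover held open at about 1.1 rad; the other two covers are shut, the things around the housing look unmoved, and no verdict came back.

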